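# Set the coffee stand to its height mark and clamp it

### The arm

A 7-joint arm with a two-finger parallel gripper is mounted at the origin on a cart in front of the work surface, level with it; the furniture and walls round the work are solid. World frame = base frame: x ahead of the robot, y to its left, z up, the work surface at z = 0. Lengths are in mm, angles in rad, forces in N, time in s.
With the tool pointing down it reaches from about 425 to 825 mm from the base axis. Payload 3.6 kg.
Tool frame: the origin (TCP) lies at the very end of the fingers, on their centre line; the grasp point (between the pads) lies 19 mm behind it; z points along the fingers, y is the line along which they close (so a half turn about z gives the same grasp; the last joint's range is limited). The gripper opens to 93 mm and grips with 3 to 60 N. Pads are 15 mm wide; open, the fingers measure 128 mm over their backs; the gripper's body (75 mm by 188 mm) begins 65 mm behind the grasp point.
Start: joints at [1.3, 0.615, -0.013, 1.423, 0.008, 1.103, -0.04], TCP at [156.919, -630.744, 218.64] pointing down, gripper open.
Joint ranges: [-3.12, 3.12], [-0.3, 2.06], [-1.34, 1.32], [0.26, 2.42], [-1.36, 4.5], [0.01, 1.98], [-2.84, 2.84]. Speed limits (rad/s): [2.79, 2.79, 3.14, 3.14, 3.14, 3.14, 3.14].

### API

Orientations are given as a unit quaternion [w, x, y, z].
In Python, from station import arm, eyes, get_state gives the robot as it stands (arm), with the cameras (eyes) and the readings as plain functions.
- The arm moves only by the shell command python3 inch.py 'ROWS' [OPENING] [FORCE]. ROWS is a JSON list of rows, 1 to 20 of them, each of 6 numbers: dx, dy, dz in mm, then a rotation vector rx, ry, rz in rad; each row shifts and turns the commanded pose from where the row before left it, along the tool's axes as they then stand; what a row does not reach is not made up. A row lasts 1/8 s, in which the tool goes at most 62.5 mm and 0.188 rad, less where a joint would pass 70% of its speed; a pose out of reach is approached as far as the arm can. OPENING is the finger opening in mm, set as the command begins (- or left out keeps the last). The fingers move at their own pace and stop on an object; FORCE is the grip in N (left out, the last holds). Time passes only in rows, so rows that do not move let the fingers close. It prints the time, the measured TCP pose, the force, the opening and the grip force at its end.
- get_state(): the state, without advancing time (a new reading comes with each control period).
- eyes.capture(name): name is "scene" or "top"; returns a dict with "frame" (480x640x3 uint8, red, green, blue), "K" (3x3 intrinsics, pixels), "rvec" (rotation vector, rad) and "tvec" (3), from world to camera coordinates, as OpenCV has them. Camera axes: x right, y down, z forward; pixel columns grow to the right and rows downward; lengths in mm; the calibration is good to about 2 mm. A picture is of the moment at which its call begins. There is no depth.
- arm.job_done(): hands the job in; it is judged then, once.
The state is a dict: "t": time; "joint_positions": joint angles; "joint_vel": joint speeds; "effort": joint torques, N m; "ee_pos": TCP position; "tool_rot": TCP orientation; "wrist_force": force on the tool from outside, world axes, zero at the start; "moment": the same for the moment, N m; "finger_gap": finger opening in mm; "gripper_force": force on a finger pad.
Only numpy, scipy, OpenCV 4.12 (cv2) and the standard library are available. Lean on these libraries where they do the work, as an engineer would, in place of code of your own. Each camera call takes 0.05 s, during which the arm holds its last target. There are 200 camera calls.

### The job

On the pour-over coffee stand, take the sliding holder's wooden handle and its open red cam lever together, not so hard that the lever closes, and raise the holder, with the dripper sitting in it, until the top edge of its aluminium clamp meets the lower edge of the orange ring on the post; pause there a moment with the lever still open. Then, without letting the holder slip off the mark or drop, squeeze the lever fully closed alongside the handle. Finish while still holding it, handle and lever squeezed together, the dripper level in its ring, and the mug, the glass and the garlic left alone.

Things in the scene. Friction and masses are not known exactly. Their poses are not given: they have to be found in the camera images.
- stand: Pour-over coffee stand, fixed: dark wooden base board 165 x 120 x 17 mm, upright steel post of 14 mm diameter, its top 249 mm above the worktop. Origin on the post's axis at worktop height. x points from the post to the dripper side, -x to the handle side (roughly towards the robot); z up.
- grip (a point): Grip point of the fixed wooden handle of the sliding holder, pointing to the stand's -x; axes as the stand's. It lies 105 mm from the post's axis, at mid-height, 60 mm above the worktop when the holder is lowest. The bar fills x = -26 to +80 mm, y = -14 to -4 mm, z = -12 to +12 mm. Free on its outer (-y) side and above. Its collider is called holder_c0.
- pad (a point): Centre of the red finger pad of the cam lever, 72 x 10 x 24 mm, on the handle's +y side, 73 mm from the lever's upright pin, which is at x = +73, y = +9 mm in grip's frame; x to the pin, y to the outer face. Closed, its centre is at x = 0, y = +9: handle and lever are then 28 mm wide over all, centred on grip; 0.3 rad open, about 49 mm.
- lever (a joint): Cam lever angle: 0 fully closed (on its stop), about 0.3 open. Stiff: it stays where left and takes about 6 N at the pad to move, up to 10 N below 0.2 rad, where its cam grips the post; closed, it locks the holder. A 4 to 5 N pinch of handle and open lever lifts the holder and leaves it open. Only the lever moves: a hand squeezing it shut shifts some 11 mm to the handle's -y.
- holder (a joint): Height of the sliding holder above its lower stop, in m (0 = on the stop collar, where it starts; at most 0.155). With the lever open the holder (about 0.24 kg, and the 0.16 kg dripper on it) slides freely and sinks by its own weight when let go.
- mark (a joint): Height of the orange ring above the level of the clamp's top edge at the lowest position, in m: the clamp's top edge meets the ring's lower edge when holder equals mark. 0.065 to 0.115.
- clamp_edge (a point): Centre of the top face of the holder's aluminium clamp collar (34 mm diameter, 36 mm high), on the post's axis, 18 mm above the handle's mid-height.
- mark_edge (a point): Centre of the lower edge of the orange silicone ring (20 mm diameter, 5 mm high) on the post, that marks the height for the mug.
- dripper: Loose white ceramic coffee dripper, 104 mm wide and 81 mm high with a loop handle, sitting in the holder's ring 77 mm from the post on its far side; origin at the centre of the saucer's underside, level with the handle's mid-height; z up.
- mug_teal: Turquoise plastic mug, 86 x 110 x 80 mm, standing right of the stand; origin at the centre of its underside. Bystander.
- garlic_1: Garlic bulb, 50 mm, lying in front; origin at its underside. Bystander.
- tumbler: Drinking glass, 61 mm wide, 112 mm high, standing to the left of the stand; origin at the centre of its underside. Bystander.

How it is judged:
By the outcome, as a careful person would: the job done as asked, in the order asked, and still so for the second after the job is handed in, while the arm keeps its last pose, push and grip.
It also fails if it takes over 35 s, if anything falls off the work surface, if the arm or the gripper's body presses on something with over 40 N, if the wrist force passes 120 N, or if a joint passes its speed limit or range.

## Working session

There is one attempt and no reset: what is moved stays moved. The work goes in short steps, Python scripts to look and compute and a shell command to move; the robot and the scene stay as the last step left them, time stands still between calls to the robot, and variables do not carry over. Pictures are saved under pics/ and viewed, at most 10 in all, crops included, and the job is handed in when it is done.

```bash
ls; mkdir -p pics
python3 - <<'E'
from station import arm, eyes, get_state
import cv2
for n in("scene","top"):
    c=eyes.capture(n); cv2.imwrite(f"pics/{n}0.png",c["frame"][:,:,::-1]); print(n,c["K"],c["rvec"],c["tvec"])
print(get_state())
E
```

```text
inch.py
pics
station.py
scene [[597.64085846   0.         305.1658479 ]
 [  0.         597.64085846 241.0578074 ]
 [  0.           0.           1.        ]] [ 1.13014612 -2.44437056  0.94556819] [187.4608147  405.52180964 916.53079103]
top [[625.12871052   0.         325.13036734]
 [  0.         625.12871052 240.58519775]
 [  0.           0.           1.        ]] [ 2.15892315 -2.20594267  0.07158931] [-155.21022291  515.99711833 1155.43513422]
{'t': 0.1, 'joint_positions': array([ 1.30047546,  0.61581177, -0.01262597,  1.42474064,  0.00808596,
        1.10340846, -0.04039579]), 'joint_vel': array([ 8.94387608e-06, -3.06919058e-03, -6.31578722e-04, -3.95226022e-03,
       -5.72761906e-04, -1.27942588e-04,  7.51136894e-04]), 'effort': array([ 7.02267607e-04, -4.60042906e+01,  2.09926371e-01, -1.66244155e+01,
       -6.12139888e-02,  1.69727043e-02,  8.83585267e-05]), 'ee_pos': array([ 156.76428816, -630.07224761,  217.60329871]), 'tool_rot': array([-1.15001506e-03,  9.92573132e-01,  1.21643880e-01, -1.46476526e-04]), 'wrist_force': array([0.69641761, 0.55226508, 0.39339211]), 'moment': array([0.04835953, 0.01118676, 0.0013273 ]), 'gripper_force': 0.0, 'finger_gap': 92.78266627400623}
```

View pics/scene0.png

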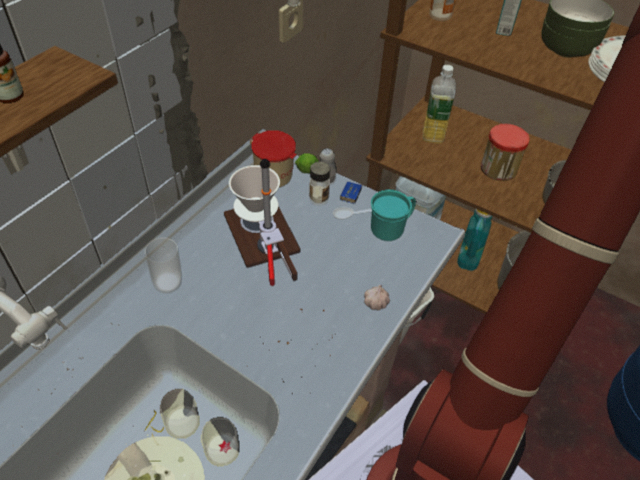

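View pics/top0.png

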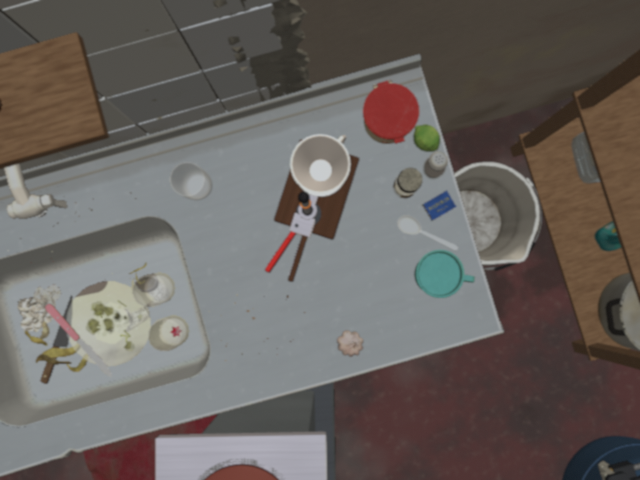

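The stand is at about (268,215) in scene and (305,215) in top. The lever (red) is on the left and the handle on the right. I'll zoom both.

Run:
```python
import cv2
a=cv2.imread("pics/scene0.png")[150:295,215:315]; b=cv2.imread("pics/top0.png")[150:295,250:350]
f=lambda i:cv2.resize(i,None,fx=4,fy=4,interpolation=cv2.INTER_CUBIC)
cv2.imwrite("pics/z0.png",cv2.hconcat([f(a),f(b)]))
```

```text
(no output)
```

View pics/z0.png

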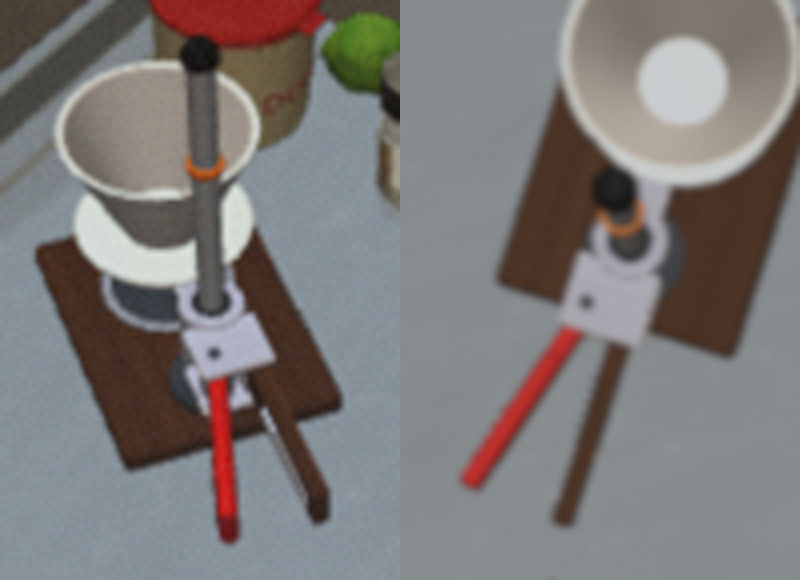

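```bash
cat > fit.py <<'E'
import numpy as np,cv2
from scipy.optimize import least_squares
from station import arm, eyes, get_state
C={n:eyes.capture(n) for n in("scene","top")}
def proj(n,p):
    c=C[n]; return cv2.projectPoints(np.float64([p]),np.float64(c["rvec"]),np.float64(c["tvec"]),c["K"],None)[0].ravel()
def z2p(n,u,v): return np.array([(215 if n=="scene" else 150)+(u+.5)/4-.5,150+(v+.5)/4-.5])
E
python3 - <<'E'
from fit import *
def model(q):
    x,y,w,m,a=q; R=np.array([[np.cos(w),-np.sin(w)],[np.sin(w),np.cos(w)]])
    L=lambda X,Y,Z:np.r_[R@[X,Y]+[x,y],Z]
    return dict(cap=L(0,0,243),collar=L(0,0,78),hend=L(-131,-9,72),
      lend=L(-105+73-109*np.cos(a),9+109*np.sin(a),72),ring=L(0,0,78+m))
obs=[("scene","cap",201,55),("top","cap",613,188),("scene","collar",212,302),("top","collar",630,240),
("scene","hend",316,491),("top","hend",564,520),("scene","lend",227,518),("top","lend",470,482),("scene","ring",205,171)]
def res(q):
    M=model(q); return np.concatenate([proj(n,M[k])-z2p(n,u,v) for n,k,u,v in obs])
best=min((least_squares(res,[600,-100,w,90,.3]) for w in (-2,-1,0,1,2)),key=lambda r:r.cost)
print(best.x,best.cost); r=res(best.x).reshape(-1,2)
for o,e in zip(obs,r): print(o[:2],e.round(2))
q=best.x;w=q[2];print("grip",q[0]-105*np.cos(w),q[1]-105*np.sin(w))
for n in C: print(n,-cv2.Rodrigues(C[n]["rvec"])[0].T@C[n]["tvec"])
E
```

```text
[ 5.66460446e+02 -1.37515195e+02 -3.40854572e-01  8.58289864e+01
  2.68828821e-01] 28.007073613647457
('scene', 'cap') [-0.7  -2.92]
('top', 'cap') [ 1.7 -1.4]
('scene', 'collar') [-0.43 -1.66]
('top', 'collar') [ 1.05 -1.17]
('scene', 'hend') [ 0.51 -0.8 ]
('top', 'hend') [-0.76  0.17]
('scene', 'lend') [0.27 1.71]
('top', 'lend') [-3.28  4.63]
('scene', 'ring') [-0.17  0.01]
grip 467.5011664746416 -102.4144695588308
scene [-104.54412748  354.90151184  950.12295433]
top [ 429.13701675 -171.85309995 1188.14204609]
```

Run:
```python
from fit import *
def model(q):
    x,y,w,m,a,l,h=q; R=np.array([[np.cos(w),-np.sin(w)],[np.sin(w),np.cos(w)]])
    L=lambda X,Y,Z:np.r_[R@[X,Y]+[x,y],Z]
    return dict(cap=L(0,0,h),collar=L(0,0,78),hend=L(-131,-9,72),
      lend=L(-105+73-l*np.cos(a),9+l*np.sin(a),72),ring=L(0,0,78+m),b1=L(-130,-9,48))
obs=[("scene","cap",201,55),("top","cap",613,188),("scene","collar",212,302),("top","collar",630,240),
("scene","hend",316,491),("top","hend",564,520),("scene","lend",227,518),("top","lend",470,482),("scene","ring",205,171)]
def res(q):
    M=model(q); return np.concatenate([proj(n,M[k])-z2p(n,u,v) for n,k,u,v in obs])
b=least_squares(res,[566,-137,-.34,86,.3,105,240],loss="soft_l1");q=b.x
print(q.round(3),b.cost)
for o,e in zip(obs,res(q).reshape(-1,2)): print(o[:2],e.round(2))
w=q[2];print("grip",q[0]-105*np.cos(w),q[1]-105*np.sin(w))
# board near edge yaw (z=17) from top view; board corner world
def back(n,u,v,z):
    c=C[n];R=cv2.Rodrigues(c["rvec"])[0];p=z2p(n,u,v);d=R.T@np.linalg.inv(c["K"])@[*p,1];o=-R.T@c["tvec"];return o+d*(z-o[2])/d[2]
for n,P in(("top",[(498,282),(735,356)]),("scene",[(128,464),(341,402),(38,245)])):
    P=[back(n,*p,17) for p in P];print(n,[p.round(1)for p in P])
    R=np.array([[np.cos(w),np.sin(w)],[-np.sin(w),np.cos(w)]]);print([(R@(p[:2]-q[:2])).round(1) for p in P])
```

```text
[ 5.64817e+02 -1.36019e+02 -3.35000e-01  8.79170e+01  2.73000e-01
  9.80460e+01  2.38114e+02] 3.9704938586943346
('scene', 'cap') [-0.69 -0.04]
('top', 'cap') [0.87 0.14]
('scene', 'collar') [-0.51 -0.86]
('top', 'collar') [ 0.24 -0.24]
('scene', 'hend') [ 0.83 -0.01]
('top', 'hend') [-1.17  1.21]
('scene', 'lend') [ 0.03 -1.97]
('top', 'lend') [-0.49  0.58]
('scene', 'ring') [-0.29  0.01]
grip 465.65845337259765 -101.48517534702995
top [array([553.3, -71.1,  17. ]), array([ 515.9, -181.8,   17. ])]
[array([-32.2,  57.6]), array([-31.1, -59.4])]
scene [array([547.7, -67.3,  17. ]), array([ 510.2, -176.6,   17. ]), array([ 703.8, -123.2,   17. ])]
[array([-38.8,  59.3]), array([-38.2, -56.3]), array([127.1,  57.8])]
```

```bash
python3 inch.py '[[36.5,-20.6,-4,0,0,0],[36.5,-20.6,-4,0,0,0],[36.5,-20.6,-4,0,0,0],[36.5,-20.6,-4,0,0,0],[36.5,-20.6,-4,0,0,0],[36.5,-20.6,-4,0,0,0],[36.5,-20.6,-4,0,0,0],[36.5,-20.6,-4,0,0,0],[11,-39,3,0,0,0],[11,-39,3,0,0,0],[11,-39,3,0,0,0],[11,-39,3,0,0,0],[11,-39,3,0,0,0],[11,-39,3,0,0,0],[11,-39,3,0,0,0],[11,-39,3,0,0,0]]'
python3 inch.py '[[0,0,0,0,0,0.145],[0,0,0,0,0,0.145],[0,0,0,0,0,0.145],[0,0,0,0,0,0.145],[0,0,0,0,0.13,0],[0,0,0,0,0.13,0],[0,0,0,0,0.13,0],[0,0,0,0,0.13,0],[0,0,0,0,0,0]]'
cat > st.py <<'E'
from fit import *
from scipy.spatial.transform import Rotation as Ro
s=get_state();w=-.335;S=np.array([[np.cos(w),-np.sin(w),0],[np.sin(w),np.cos(w),0],[0,0,1]])
q=s["tool_rot"];T=Ro.from_quat([*q[1:],q[0]]).as_matrix()
g=s["ee_pos"]-19*T[:,2];rel=S.T@(g-[465.7,-101.5,60])
E
cat >> st.py <<'E'
def show():
    print("t",s["t"],"joints",s["joint_positions"].round(2));print("grasp rel grip (stand)",rel.round(1));print("tool axes in stand\n",(S.T@T).round(3));print("F",(S.T@s["wrist_force"]).round(2),"gap",s["finger_gap"],"gf",s["gripper_force"])
E
python3 -c "
from st import *
show();print('to G tool axes',T.T@S@(np.array([0,10,0])-rel))"
```

```text
t: 2.3
ee_pos: [410.6, -75.0, 226.8]
tool_rot: [0.0, 0.993, 0.122, 0.0]
wrist_force: [0.5, 0.7, -0.4]
finger_gap: 93.3
gripper_force: 0.0
t: 3.42
ee_pos: [410.1, -82.6, 227.4]
tool_rot: [0.047, 0.96, -0.166, 0.219]
wrist_force: [1.4, -0.3, 0.3]
finger_gap: 93.0
gripper_force: 0.0
t 3.525 joints [ 0.09  0.09 -0.06  2.37  0.56  0.3  -2.4 ]
grasp rel grip (stand) [-6.540e+01  1.000e-01  1.851e+02]
tool axes in stand
 [[ 0.9   -0.013  0.437]
 [-0.005 -1.    -0.02 ]
 [ 0.437  0.016 -0.899]]
F [-0.5  -0.01 -0.06] gap 92.90081580297439 gf 0.0
to G tool axes [-22.07589537 -13.80634035 194.80941107]
```

```bash
python3 inch.py '[[-2,-1.5,16,0,0,0],[-2,-1.5,16,0,0,0],[-2,-1.5,16,0,0,0],[-2,-1.5,16,0,0,0],[-2,-1.5,16,0,0,0],[-2,-1.5,16,0,0,0],[-2,-1.5,16,0,0,0],[0,0,0,0,0,0]]'
python3 -c "
from st import *
show();print('to G tool axes',T.T@S@(np.array([0,10,0])-rel))
cv2.imwrite('pics/s1.png',cv2.hconcat([cv2.resize(C['scene']['frame'][110:310,180:380,::-1],(400,400)),cv2.resize(C['top']['frame'][120:320,220:420,::-1],(400,400))]))"
```

```text
t: 4.53
ee_pos: [439.9, -82.7, 147.5]
tool_rot: [0.048, 0.963, -0.168, 0.204]
wrist_force: [-0.8, -0.3, 0.6]
finger_gap: 93.3
gripper_force: 0.0
t 4.625 joints [-0.25  0.33  0.37  2.42  1.    0.01 -2.84]
grasp rel grip (stand) [-38.4   9.5 105.1]
tool axes in stand
 [[ 0.912 -0.016  0.41 ]
 [-0.005 -1.    -0.028]
 [ 0.41   0.023 -0.912]]
F [ 0.29 -0.37  0.11] gap 92.72713810577578 gf 0.0
to G tool axes [ -8.08165494  -3.52340384 111.54995185]
```

View pics/s1.png

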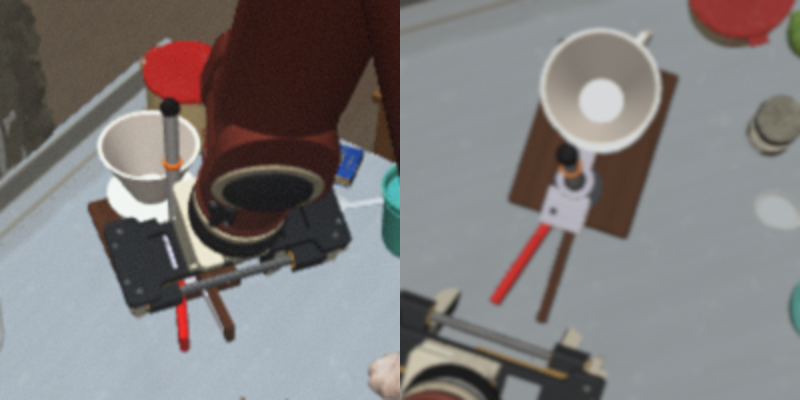

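```bash
python3 inch.py '[[0,0,0,0,-0.08,0],[0,0,0,0,-0.08,0],[0,0,0,0,-0.08,0],[0,0,0,0,-0.08,0],[0,0,0,0,0,0]]'
python3 -c "
from st import *
show();print('to G tool axes',T.T@S@(np.array([0,10,0])-rel))"
```

```text
t: 5.25
ee_pos: [442.2, -87.3, 142.2]
tool_rot: [0.03, 0.981, -0.176, 0.078]
wrist_force: [-0.5, -0.5, 0.0]
finger_gap: 92.6
gripper_force: 0.0
t 5.35 joints [ 0.42  0.4  -0.44  2.19  0.54  0.5  -2.37]
grasp rel grip (stand) [-32.1   6.4 100.4]
tool axes in stand
 [[ 0.987 -0.019  0.162]
 [-0.013 -0.999 -0.037]
 [ 0.162  0.034 -0.986]]
F [-0.68 -0.16 -0.35] gap 93.17908545347572 gf 0.0
to G tool axes [ 15.31053972  -7.60415919 104.05753499]
```

```bash
python3 inch.py '[[0,0,0,0.037,0,-0.013],[4,-1,13,0,0,0],[4,-1,13,0,0,0],[4,-1,13,0,0,0],[3,0,13,0,0,0],[0,0,0,0,0,0]]'
python3 -c "
from st import *
show();print('to G tool axes',T.T@S@(np.array([0,10,0])-rel))"
```

```text
t: 6.1
ee_pos: [463.5, -90.6, 91.6]
tool_rot: [0.013, 0.983, -0.166, 0.079]
wrist_force: [0.2, -0.4, 0.2]
finger_gap: 92.7
gripper_force: 0.0
t 6.2 joints [ 0.38  0.51 -0.36  2.19  0.63  0.37 -2.4 ]
grasp rel grip (stand) [-8.5  9.5 51.4]
tool axes in stand
 [[ 0.987  0.001  0.161]
 [ 0.001 -1.     0.001]
 [ 0.161 -0.001 -0.987]]
F [-0.4  -0.04  0.52] gap 93.11270077446031 gf 0.0
to G tool axes [ 0.10962807 -0.423188   52.05318589]
```

```bash
python3 inch.py '[[0,0,13,0,0,0],[0,0,13,0,0,0],[0,0,13,0,0,0],[0,0,13,0,0,0],[0,0,0,0,0,0]]' 58
python3 -c "
from st import *
show()
cv2.imwrite('pics/s2.png',cv2.hconcat([cv2.resize(C['scene']['frame'][150:300,200:350,::-1],(400,400)),cv2.resize(C['top']['frame'][160:310,230:380,::-1],(400,400))]))"
```

```text
t: 6.82
ee_pos: [471.2, -93.5, 40.6]
tool_rot: [0.013, 0.983, -0.166, 0.079]
wrist_force: [0.9, 0.2, 0.3]
finger_gap: 58.0
gripper_force: 0.0
t 6.925 joints [ 0.27  0.61 -0.2   2.21  0.74  0.23 -2.51]
grasp rel grip (stand) [0.  9.5 0.3]
tool axes in stand
 [[ 0.987  0.001  0.162]
 [ 0.    -1.     0.001]
 [ 0.162 -0.001 -0.987]]
F [-0.03  0.18 -0.38] gap 57.80420231825406 gf 0.0
```

View pics/s2.png

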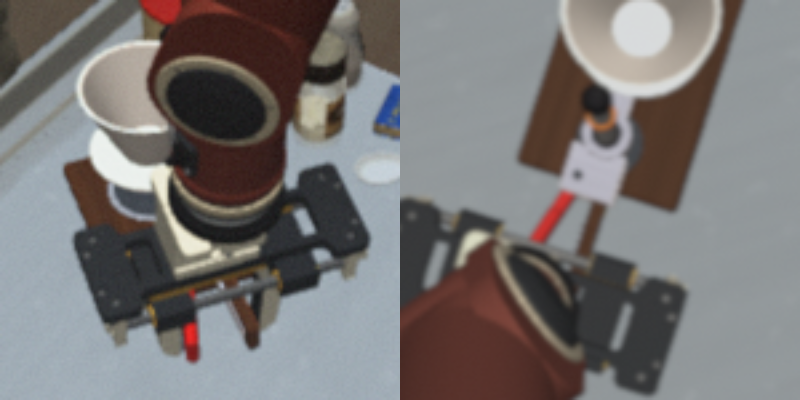

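Fingers straddle both bars, but the arm hides the post from the scene camera, so I'll measure the mark precisely from the first scene picture.

Run:
```python
from fit import *
im=cv2.imread("pics/scene0.png"); x0,y0,k=245,150,12
x,y=564.8,-136.
hsv=im.astype(float)
B,G,R=hsv[...,0],hsv[...,1],hsv[...,2]
o=(R-B)
for u in range(261,273): print(u,o[184:200,u].astype(int))
a=cv2.resize(im[150:200,245:285],None,fx=10,fy=10,interpolation=cv2.INTER_NEAREST)
b=cv2.resize(im[200:250,245:285],None,fx=10,fy=10,interpolation=cv2.INTER_NEAREST)
def ell(img,z,r,v0,col):
    t=np.linspace(0,6.28,60); P=np.array([proj("scene",[x+r*np.cos(i),y+r*np.sin(i),z]) for i in t])
    cv2.polylines(img,[np.int32((P-[245,v0]+.5)*10)],True,col,1)
ell(a,78+88,10,150,(0,255,0));ell(a,78+93,10,150,(255,255,0));ell(a,249,7,150,(0,255,0))
ell(b,78,17,200,(0,255,0)); ell(b,78,7,200,(0,0,255))
cv2.imwrite("pics/ov.png",cv2.hconcat([a,b]))
```

```text
261 [18 17 16 15 19 53 82 88 60 30 17 16 18 11 11 13]
262 [  6   7   7   9  30  71 118 138 133  79  27  13  16   9   4  14]
263 [  4   6   7   3   4   8  19  67 132 129  64  10   3   2   6   3]
264 [  5   4   6   5   6   3   1  22 101 148  92  25   3   4   5   4]
265 [  7   5   4   6   3   2   3   7  75 147 114  38   7   2   8   3]
266 [  4   2   2   8   4   4   2   6  76 140 102  36   4   4   1   3]
267 [  8   5   4   6   3   1   1   7  86 151  93  27   3   4   4   5]
268 [  2   5   4   3   4   3   8  39 119 156  78  18   4   2   2   3]
269 [ 11   9  10   9  27  53  77 116 139 100  31   0   5   5   4   4]
270 [ 17  19  15  19  36  85 130 129  81  27   7   5   7   5   6   2]
271 [17 21 18 17 20 35 57 47 24  2 -2  6  9  6  7  2]
272 [17 16 18 20 17 16 22 19 10  9  5  4  1  2  4 -1]
```

View pics/ov.png

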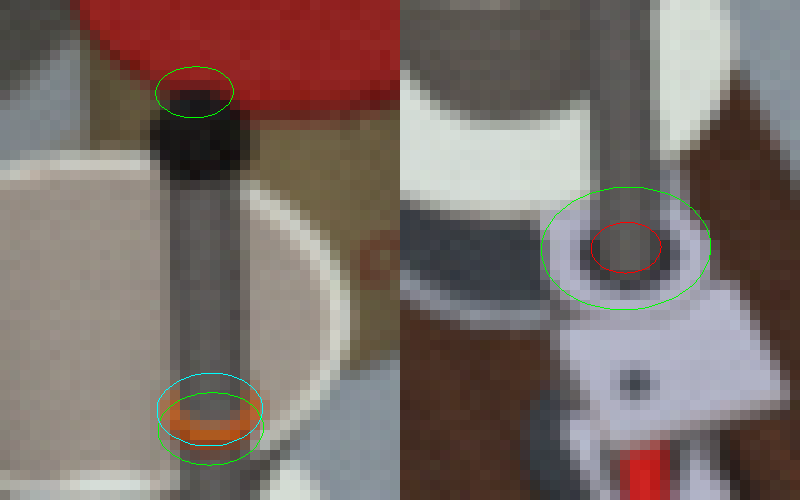

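```bash
cat > mk.py <<'E'
from fit import *
from scipy.ndimage import map_coordinates,gaussian_filter
from scipy.optimize import minimize
im=cv2.imread("pics/scene0.png").astype(float); L=im.mean(2)
print(L[215:240,262:272].mean(1).round(), "cols 262-271, rows 215..")
for v in range(220,236): print(v,L[v,248:284].astype(int))
# supersampled orange mask model fit
S=8;U0,V0,W,H=254,182,24,20
O=np.clip((im[...,2]-im[...,0]),0,None)[V0:V0+H,U0:U0+W]
t=np.linspace(0,2*np.pi,73)
def ring(x,y,z,r): 
    c=C["scene"];P=np.c_[x+r*np.cos(t),y+r*np.sin(t),0*t+z]
    return cv2.projectPoints(P,np.float64(c["rvec"]),np.float64(c["tvec"]),c["K"],None)[0][:,0]
def poly(M,P,val):
    h=cv2.convexHull(np.float32(P)); q=np.int32(((h-[U0,V0]+.5)*S-.5)*16); cv2.fillConvexPoly(M,q,val,shift=4)
def render(x,y,m,A,s):
    M=np.zeros((H*S,W*S),np.float32); b=ring(x,y,78+m,10);tp=ring(x,y,83+m,10)
    poly(M,np.r_[b,tp],1.)
    poly(M,np.r_[ring(x,y,83+m,7),ring(x,y,140+m,7)],0.)
    M=gaussian_filter(M,s*S); return A*M.reshape(H,S,W,S).mean((1,3))
cam=np.array([-104.5,354.9]);d=cam-[564.8,-136];d/=np.linalg.norm(d);n=np.array([-d[1],d[0]])
for off in (-2,0,2,4):   # offset towards camera
    f=lambda p:((render(*(np.array([564.8,-136])+off*d+p[0]*n),p[1],p[2],abs(p[3])+.2)-O)[2:-2,4:-3]**2).mean()
    r=min((minimize(f,[0,m0,150,.4],method="Nelder-Mead",options=dict(maxiter=300)) for m0 in(86,93)),key=lambda r:r.fun);print(off,r.x.round(2),r.fun)
E
python3 mk.py
```

```text
[122. 114. 115. 117. 113. 109. 113. 108.  95.  84.  82.  82.  86. 113.
 160. 172. 155. 166. 187. 186. 185. 176. 154. 140. 149.] cols 262-271, rows 215..
220 [160 177 189 190 194 197 201 202 199 199 189 196 194 183 176 160 105  83
  90  92  93  78  86 124 161 120  51  45  49  49  49  51  50  50  51  45]
221 [ 80 104 118 125 133 141 152 152 148 138 143 169 171 168 174 165 109  87
  85  93  89  85  94 143 177 148  84  48  48  53  50  53  48  48  47  47]
222 [ 61  63  66  69  75  80  79  80  79  76 110 170 185 182 179 156 102  81
  90  91  91  82  85 123 171 173 136  79  50  47  49  46  49  48  50  49]
223 [ 61  61  59  58  65  65  63  59  62  63  77 141 181 182 169 129  74  83
  85  94  88  83  66  81 141 182 176 130  54  46  52  52  51  50  51  51]
224 [ 65  56  66  62  58  62  62  63  58  57  59 113 174 180 157  77  51  81
  87  92  90  85  66  52 106 177 187 156  73  50  47  48  50  46  53  49]
225 [ 58  60  61  63  66  61  63  60  59  62  64 114 174 180 152  64  50  76
  87  91  90  85  69  49  92 159 186 158  82  49  47  50  52  48  52  52]
226 [ 58  61  61  63  61  60  61  63  60 
[... 973 characters left out ...]
6 186 186 186 185 189 174 119  55  48  52]
233 [ 54  51  51  51  56  54  53  55  66  61  58  66 114 170 189 186 185 185
 186 186 186 187 187 184 185 184 182 184 182 183 184 186 156  79  45  47]
234 [ 48  46  49  49  47  46  47  49  51  48  52  58 110 166 188 189 186 186
 187 186 185 185 184 183 183 182 184 182 183 185 185 188 175 119  57  49]
235 [ 55  48  49  48  49  46  50  51  51  54  52  60  86 143 186 189 185 184
 187 186 185 183 184 182 187 185 186 183 185 184 184 181 183 156  80  47]
-2 [ -0.    89.57 126.62   0.51] 196.85757014502047
0 [ -0.    91.47 126.26   0.52] 198.55192835536596
2 [ -0.    93.35 126.09   0.52] 199.84339008096703
4 [  0.    95.24 125.94   0.53] 202.11825274577143
```

Mark estimate: hole centre row 225.0 and ring lower edge 194.5 give about 93.3 mm. Now the gentle pinch.

```bash
python3 inch.py '[[0,0,0,0,0,0],[0,0,0,0,0,0],[0,0,0,0,0,0],[0,0,0,0,0,0]]' 40 4.5
python3 -c "
from st import *
show()"
```

```text
t: 7.62
ee_pos: [472.3, -92.5, 41.8]
tool_rot: [0.012, 0.983, -0.165, 0.081]
wrist_force: [0.3, 4.3, 3.2]
finger_gap: 50.1
gripper_force: 4.0
t 7.725 joints [ 0.27  0.61 -0.21  2.21  0.74  0.23 -2.51]
grasp rel grip (stand) [ 0.2 10.4  0.5]
tool axes in stand
 [[ 0.987  0.002  0.162]
 [ 0.002 -1.     0.002]
 [ 0.162 -0.002 -0.987]]
F [-1.6   3.63  2.6 ] gap 49.493325025103644 gf 4.0283125149289845
```

```bash
python3 inch.py '[[0,-0.5,0,0,0,0],[0,-0.4,0,0,0,0],[0,0,0,0,0,0],[0,0,0,0,0,0]]' 40 4.5
python3 -c "
from st import *
show()"
```

```text
t: 8.22
ee_pos: [472.1, -92.9, 41.6]
tool_rot: [0.013, 0.983, -0.166, 0.08]
wrist_force: [0.2, 4.8, 4.1]
finger_gap: 49.5
gripper_force: 4.2
t 8.325 joints [ 0.27  0.61 -0.2   2.21  0.74  0.23 -2.51]
grasp rel grip (stand) [ 0.2 10.3  0.4]
tool axes in stand
 [[ 0.987  0.     0.162]
 [ 0.    -1.     0.001]
 [ 0.162 -0.001 -0.987]]
F [-1.31  3.81  4.51] gap 49.348070559949576 gf 4.162098946644619
```

```bash
python3 inch.py '[[0,-0.7,-0.3,0,0,0],[0,-0.7,-0.3,0,0,0],[0,0,0,0,0,0]]' 40 4.5
python3 -c "
from st import *
show()"
```

```text
t: 8.7
ee_pos: [472.0, -92.7, 41.8]
tool_rot: [0.014, 0.983, -0.167, 0.08]
wrist_force: [1.7, -1.3, -1.8]
finger_gap: 49.4
gripper_force: 4.4
t 8.8 joints [ 0.27  0.61 -0.2   2.21  0.73  0.23 -2.51]
grasp rel grip (stand) [ 0.1 10.4  0.6]
tool axes in stand
 [[ 0.987 -0.001  0.161]
 [-0.001 -1.    -0.001]
 [ 0.161  0.001 -0.987]]
F [ 1.62 -0.69 -2.92] gap 49.56830526286083 gf 4.423218016633825
```

```bash
python3 inch.py '[[0.5,0,-3.05,0,0,0],[1,0,-6.1,0,0,0],[1,0,-6.1,0,0,0],[1,0,-6.1,0,0,0],[1,0,-6.1,0,0,0],[0.5,0,-3.05,0,0,0],[0,0,0,0,0,0]]' 40 5
python3 -c "
from st import *
show()
cv2.imwrite('pics/s3.png',cv2.hconcat([cv2.resize(C['scene']['frame'][150:300,200:350,::-1],(400,400)),cv2.resize(C['top']['frame'][160:310,230:380,::-1],(400,400))]))"
```

```text
t: 9.68
ee_pos: [472.0, -92.5, 73.5]
tool_rot: [0.014, 0.983, -0.167, 0.08]
wrist_force: [1.1, -4.7, -3.6]
finger_gap: 49.3
gripper_force: 5.1
t 9.775 joints [ 0.35  0.55 -0.32  2.19  0.67  0.33 -2.45]
grasp rel grip (stand) [-0.1 10.5 32.1]
tool axes in stand
 [[ 0.987 -0.001  0.162]
 [-0.001 -1.    -0.001]
 [ 0.162  0.001 -0.987]]
F [ 3.42 -4.91 -3.86] gap 49.666054488628326 gf 5.154797759137182
```

View pics/s3.png

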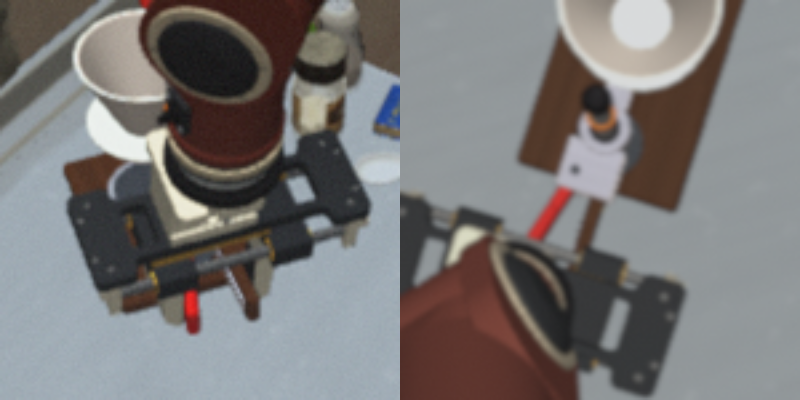

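```bash
python3 inch.py '[[0.5,0.7,-3.05,0,0,0],[1,0.7,-6.1,0,0,0],[1,0,-6.1,0,0,0],[1,0,-6.1,0,0,0],[1,0,-6.1,0,0,0],[1,0,-6.1,0,0,0],[1,0,-6.1,0,0,0],[1,0,-6.1,0,0,0],[0.5,0,-3.05,0,0,0],[0,0,0,0,0,0]]' 40 5
python3 -c "
from st import *
show()
r=[]
for i in range(4):
    C['scene']=eyes.capture('scene'); s=get_state(); r.append(np.r_[S.T@(s['ee_pos']-19*T[:,2]-[465.7,-101.5,60]),S.T@s['wrist_force']])
print(np.mean(r,0).round(2))"
```

```text
t: 11.02
ee_pos: [472.0, -92.6, 122.7]
tool_rot: [0.013, 0.983, -0.166, 0.08]
wrist_force: [1.1, -1.1, -3.5]
finger_gap: 49.5
gripper_force: 5.2
t 11.125 joints [ 0.45  0.47 -0.45  2.14  0.56  0.47 -2.33]
grasp rel grip (stand) [-0.1 10.4 81.2]
tool axes in stand
 [[ 0.987  0.001  0.162]
 [ 0.    -1.     0.001]
 [ 0.162 -0.001 -0.987]]
F [ 1.87 -1.3  -4.01] gap 49.79680944907307 gf 5.232595906354618
[-0.1  10.42 81.14  1.89 -1.16 -3.67]
```

```bash
python3 inch.py '[[0.5,0,-3.1,0,0,0],[1,0,-6.2,0,0,0],[0.5,0,-3.2,0,0,0],[0,0,0,0,0,0],[0,0,0,0,0,0]]' 40 5
python3 -c "
from st import *
show()
r=[];I=[]
for i in range(4):
    I.append(eyes.capture('top')['frame'].astype(float)); s=get_state(); r.append(np.r_[S.T@(s['ee_pos']-19*T[:,2]-[465.7,-101.5,60]),S.T@s['wrist_force']])
print(np.mean(r,0).round(2))
I=np.mean(I,0).astype(np.uint8)
cv2.imwrite('pics/s4.png',cv2.hconcat([cv2.resize(C['scene']['frame'][110:260,200:350,::-1],(400,400)),cv2.resize(I[170:230,275:335,::-1],(400,400))]))"
```

```text
t: 11.95
ee_pos: [471.9, -92.6, 135.2]
tool_rot: [0.013, 0.983, -0.166, 0.08]
wrist_force: [2.2, -1.1, -3.1]
finger_gap: 49.3
gripper_force: 5.2
t 12.05 joints [ 0.47  0.45 -0.48  2.13  0.53  0.51 -2.31]
grasp rel grip (stand) [-0.1 10.4 93.9]
tool axes in stand
 [[ 0.987  0.001  0.162]
 [ 0.    -1.     0.001]
 [ 0.162 -0.001 -0.987]]
F [ 2.03 -0.79 -3.9 ] gap 49.54040482202136 gf 5.209526167054719
[-9.000e-02  1.036e+01  9.385e+01  1.440e+00 -5.000e-01 -3.300e+00]
```

View pics/s4.png

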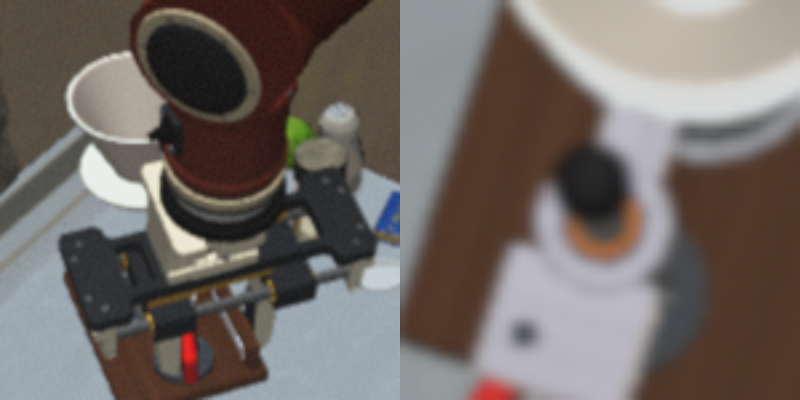

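Run:
```python
from fit import *
a=cv2.imread("pics/scene0.png");b=np.mean([eyes.capture("scene")["frame"] for _ in range(2)],0).astype(np.uint8)[:,:,::-1]
w=-.335;x=np.array([564.8+77*np.cos(w),-136-77*np.sin(-w)*1])
x=np.array([564.8+77*np.cos(w),-136+77*np.sin(w)])
# predicted warps of left rim points for lifts: homography via plane of rim points
def pts(z):
    t=np.linspace(0,2*np.pi,12,endpoint=False)
    return np.float32([proj("scene",[x[0]+r*np.cos(i),x[1]+r*np.sin(i),z+h]) for i in t for r,h in((52,60),(40,10))])
def g(i):return cv2.GaussianBlur(cv2.cvtColor(i,cv2.COLOR_BGR2GRAY),(0,0),.7).astype(np.float32)
A,B=g(a),g(np.ascontiguousarray(b))
P0=pts(78);best=[]
# mask: bright/dripper left region in scene0
M=np.zeros(A.shape,bool);M[164:222,232:254]=1
for h in np.arange(84,102,1.):
    W,_=cv2.estimateAffinePartial2D(P0,pts(78+h))
    Bw=cv2.warpAffine(B,W,(640,480),flags=cv2.INTER_LINEAR|cv2.WARP_INVERSE_MAP)
    gy=lambda I:cv2.Sobel(I,cv2.CV_32F,0,1)
    best.append((h,np.corrcoef(gy(A)[M],gy(Bw)[M])[0,1]))
print([(h,round(float(c),3)) for h,c in best])
```

```text
[(np.float64(84.0), 0.096), (np.float64(85.0), 0.139), (np.float64(86.0), 0.19), (np.float64(87.0), 0.267), (np.float64(88.0), 0.365), (np.float64(89.0), 0.471), (np.float64(90.0), 0.565), (np.float64(91.0), 0.644), (np.float64(92.0), 0.696), (np.float64(93.0), 0.726), (np.float64(94.0), 0.717), (np.float64(95.0), 0.683), (np.float64(96.0), 0.605), (np.float64(97.0), 0.49), (np.float64(98.0), 0.413), (np.float64(99.0), 0.286), (np.float64(100.0), 0.167), (np.float64(101.0), 0.066)]
```

```bash
python3 inch.py '[[0,0,0,0,0,0],[0,0,0,0,0,0],[0,0,0,0,0,0],[0,0,0,0,0,0]]' 40 5
python3 inch.py '[[0,1.5,0,0,0,0],[0,2.5,0,0,0,0],[0,2.5,0,0,0,0],[0,2,0,0,0,0],[0,1,0,0,0,0],[0,0,0,0,0,0],[0,0,0,0,0,0]]' 20 15
python3 -c "
from st import *
show()"
```

```text
t: 12.95
ee_pos: [471.9, -92.7, 135.1]
tool_rot: [0.013, 0.983, -0.166, 0.08]
wrist_force: [0.8, -0.4, -3.7]
finger_gap: 49.2
gripper_force: 5.1
t: 13.82
ee_pos: [468.3, -102.8, 135.0]
tool_rot: [0.014, 0.983, -0.166, 0.08]
wrist_force: [0.9, -4.9, -4.2]
finger_gap: 28.0
gripper_force: 15.0
t 13.925 joints [ 0.5   0.45 -0.48  2.13  0.53  0.51 -2.28]
grasp rel grip (stand) [-0.2 -0.3 93.8]
tool axes in stand
 [[ 0.987  0.     0.161]
 [ 0.    -1.    -0.001]
 [ 0.161  0.001 -0.987]]
F [ 2.53 -5.62 -4.43] gap 27.268098424370073 gf 15.027793496847153
```

```bash
python3 inch.py '[[0,0.8,0,0,0,0],[0,0.7,0,0,0,0],[0,0,0,0,0,0],[0,0,0,0,0,0],[0,0,0,0,0,0],[0,0,0,0,0,0]]' 20 20
python3 -c "
from st import *
show()
cv2.imwrite('pics/s5.png',cv2.hconcat([cv2.resize(C['scene']['frame'][110:260,200:350,::-1],(400,400)),cv2.resize(C['top']['frame'][130:280,230:380,::-1],(400,400))]))"
```

```text
t: 14.68
ee_pos: [468.3, -102.9, 135.1]
tool_rot: [0.013, 0.983, -0.166, 0.08]
wrist_force: [2.0, -2.5, -6.1]
finger_gap: 27.8
gripper_force: 20.0
t 14.775 joints [ 0.5   0.45 -0.49  2.13  0.53  0.5  -2.28]
grasp rel grip (stand) [-0.2 -0.5 93.8]
tool axes in stand
 [[ 0.987  0.001  0.162]
 [ 0.001 -1.     0.001]
 [ 0.162 -0.001 -0.987]]
F [ 2.55 -2.48 -5.85] gap 27.559588216206432 gf 20.02911686897278
```

View pics/s5.png

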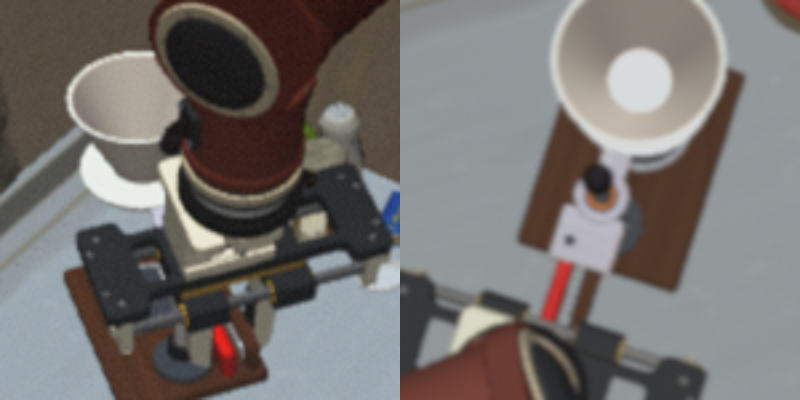

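The lever lies parallel beside the handle, with red at (557,290) and wood at (587,300). The gap is 28 mm, the height is unchanged, and the dripper rim is level at (115,95).

```bash
python3 -c "
from station import arm, eyes, get_state
print(arm.job_done())"
```

```text
the job is handed in; nothing more can be done
None
```

The holder is at the orange mark, raised about 93.4 mm against a mark I measured at about 93.3 mm. It paused there with the lever open, then the lever was squeezed closed (28 mm across) and is still held at 20 N; the job is handed in and no verdict came back.

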